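# Line up a port cover plate with a drift pin and fit its locking bolt

### The arm

A 7-joint arm with a two-finger parallel gripper is mounted at the origin on a cart in front of the work surface, level with it; the furniture and walls round the work are solid. World frame = base frame: x ahead of the robot, y to its left, z up, the work surface at z = 0. Lengths are in m, angles in rad, forces in N, time in s.
With the tool pointing down it reaches from about 0.4 to 0.875 m from the base axis. Payload 19.3 kg.
Tool frame: the origin (TCP) lies where the fingers leave the gripper's body, on its centre line; the fingertips stand bot.tip_reach ahead of it and the grasp point (between the pads) lies 54 mm ahead of it (bot.tip_reach is the distance from the TCP to the fingertips, in m); z points along the fingers, y is the line along which they close (so a half turn about z gives the same grasp; the last joint's range is limited). The gripper opens to 85 mm and grips with 20 to 120 N. Pads are 22 mm wide; open, the fingers measure 114 mm over their backs; the gripper's body (76 mm by 85 mm) begins 54 mm behind the grasp point. The pads swing forward as they close: fully open they stand 13 mm farther back than shut.
Start: joints at [1.162, 0.521, -0.036, 1.599, 0.021, 1.021, -0.113], TCP at [0.208, -0.589, 0.304] pointing down, gripper open.
Joint ranges: [-2.91, 2.91], [-0.3, 2.13], [-1.5, 1.42], [0.17, 2.43], [-1.26, 4.41], [0.16, 1.93], [-2.52, 2.52]. Speed limits (rad/s): [1.89, 1.89, 2.39, 2.39, 3.01, 3.01, 3.01].

### API

Orientations are given as [roll, pitch, yaw] about the fixed x, y, z axes, in that order (R = Rz(yaw) Ry(pitch) Rx(roll)).
In Python, from workcell import bot gives the robot as it stands. The module is installed in compiled form; this text tells all that it offers.
- The arm moves only by the shell command python3 -m jog 'ROWS' [FORCE]. ROWS is JSON, a list that holds one entry, the list of rows, each a list of 7 numbers: the shift along the tool's x, y, z in mm, then the turn, a rotation vector about the tool's x, y, z in rad, then the opening, from 0 (shut) to 1 (fully open). In form: [[[tx, ty, tz, wx, wy, wz, fingers], ...]]. A call has 1 to 5 rows; each row shifts and turns the commanded pose from where the row before left it, along the tool's axes as they then stand; what a row does not reach is not made up. A row lasts 1/10 s, in which the tool goes at most 50 mm and 8.59 degrees, less where a joint would pass 70% of its speed; a pose out of reach is approached as far as the arm can. A call is refused whole if a number of a shift passes 50 or a number of a turn 0.15, either way. A call with a gripper value outside its range is refused whole. The fingers move at their own pace and stop on an object; FORCE is the grip in N (left out, the last holds). Time passes only in rows, so rows that do not move let the fingers close. It gives the time, the measured TCP pose, the force, the opening and the grip force at its end, in the units of the state.
- bot.observe(): the state, without advancing time (a new reading comes with each control period).
- bot.grab_frame(name): name is "scene" or "top" or "wrist"; returns a dict with "img" (400x640x3 uint8, red, green, blue), "intrinsics" (3x3 intrinsics, pixels), "k1" (the pictures are not rectified: a ray, as slopes to the right and down, at radius r is drawn at 1 + k1 r^2 times it, then the intrinsics apply), "R" (3x3) and "t" (3): a world point X has camera coordinates R X + t; the wrist camera has in their place "tool_from_camera" (4x4, takes a point from camera to tool coordinates, whose origin is the TCP and whose axes are the flange's). Camera axes: x right, y down, z forward; pixel columns grow to the right and rows downward; lengths in m; the calibration is good to about 2 mm. A picture is of the moment at which its call begins: read the wrist's pose just before it. There is no depth.
- bot.job_done(): hands the job in; it is judged then, once.
Trained networks look in a picture, given as the dict that the camera call returned (one of the last four; its "shot" number tells which), for a name from the list of things; names that differ only in an ending like _2 or _b are one class to them, and where a whole thing is asked for, a point or a joint stands for the part that bears it (a point fixed in the world has none). Each returns a list of dicts, best first, with "conf" (0 to 1); they miss things now and then, are a little off and sometimes report something else, mostly with a low value. They report only what shows in the picture. A call takes as long as a camera call.
- bot.trace(query, picture): "region" (400x640 bool, what is visible of it).
- bot.spot_point(query, picture): "xyz" ([x, y, z] in m, in world coordinates, good to about 4 mm: a listed point, or the origin of a listed thing).
The state is a dict: "clock": time; "qpos": joint angles; "qd": joint speeds; "joint_efforts": joint torques, N m; "position": TCP position; "tool_rot": TCP orientation; "force": force on the tool from outside, world axes, zero at the start; "moment": the same for the moment, N m; "grip_width": finger opening in m; "finger_force": force on a finger pad.
Only numpy, scipy, OpenCV 4.12 (cv2) and the standard library are available. Lean on these libraries where they do the work, as an engineer would, in place of code of your own. Each camera call takes 0.05 s, during which the arm holds its last target. There are 200 camera calls.

### The job

The cover plate on the black port block hangs on one bolt and has swung a little, so its other two holes do not line up with those in the block. Take the drift pin (orange handle) from the blue stand, feel through the plate's end hole for the block's hole and push the pin fully home so that the plate is drawn into line; leave it in while you push the brass-headed locking bolt fully home in the hole beside the port, then pull the pin out and stand it fully down in either hole of the blue stand again. Do not disturb the brass weight and the lens cap.

Things in the scene. Friction and masses are not known exactly. Their poses are not given: they have to be found in the camera images.
- cover_plate: aluminium plate 90 x 180 x 8 mm on a fixed black block 120 x 210 x 32 mm (plate top 40 mm over the bench). Origin on the pivot axis (the bolt already fitted) at its underside; y along it, from -160 to +20 mm, x across, z up. It only turns about the pivot, 5.7 deg either way of matching the block (1 N at the end hole turns it); starts up to 4.9 deg off, unknown. The block's pose is not given
- pivot (a point): fixed point on the pivot axis at the plate's top face (a dark bolt head 9 mm high stands there)
- drift_hole (a point): centre of the top mouth of the plate's end hole for the drift pin, 140 mm from the pivot towards the plate's -y; 13 mm through bore, slightly chamfered, axes as the plate's. The block has an equal hole through its 32 mm, also 140 mm from the pivot; at the start it lies up to 12 mm to either side of this one along the arc about the pivot
- bolt_hole (a point): centre of the mouth, on the top face, of the plate's hole for the locking bolt, beside the round port, at x = -28, y = -70 mm of the plate. 10 mm bore through the plate; an equal hole through the block lies under it when the plate is in line
- drift_pin: loose steel drift pin, about 80 g, 70 mm long, nose down in a stand hole. Origin at the nose, z up along the pin. Flat nose 8 mm across, widening evenly to 12 mm at 18 mm up, 12 mm shank to 34 mm, 20 mm collar from 34 to 38 mm, then an orange handle 14 x 14 mm square (faces across x and y) to 70 mm. Fully home its collar rests on the plate or stand
- pin_shoulder (a point): underside of the pin's collar on the pin's axis, 34 mm above its nose
- lock_bolt: loose locking bolt about 60 g, 56 mm long, standing in the other stand hole (a loose fit there). Origin at the foot, z up along the bolt. Plain unthreaded 8 mm shank 30 mm long with a 3 mm bevelled foot (5 mm at the tip), round knurled brass head 17 mm in diameter from 30 to 56 mm. It is pushed in, not turned; fully home the head rests on the plate
- bolt_shoulder (a point): underside of the bolt's head on its axis, 30 mm above its foot
- tool_stand: fixed blue stand block 125 x 56 x 40 mm (feet included), x along its length, origin under its centre. Two 13.5 mm holes 36 mm deep at x = -36 and +36 mm; either may hold the pin at the start and the bolt stands in the other
- stand_hole_near (a point): centre of the mouth (top face, 40 mm up) of the stand's hole at x = -36 mm
- stand_hole_far (a point): centre of the mouth (top face, 40 mm up) of the stand's hole at x = +36 mm
- weight: brass 100 g weight, 26 mm in diameter, 34 mm high, standing on a thin board; origin under its centre. A bystander, leave it alone
- lens_cap: black round lens cap, 54 mm in diameter, 11 mm thick, lying on a thin board; origin under its centre. A bystander, leave it alone

How it is judged:
On the way, in this order (a step that is already met when the one before it is completed fails the run):
1. the drift pin is fully home through plate and block (distance between pin_shoulder and drift_hole below 0.004 m and angle between drift_pin's own z axis and vertical below 0.12 rad), for 0.2 s.
2. the locking bolt is fully home while the drift pin is still home (all of step 1 and distance between bolt_shoulder and bolt_hole below 0.004 m and angle between lock_bolt's own z axis and vertical below 0.12 rad), for 0.2 s.
At the end, for the whole second after the job is handed in: the locking bolt is upright and fully home in the plate's bolt hole (head within 4 mm of the hole's mouth), the drift pin stands upright and fully down in either hole of the blue stand (collar within 4 mm of the hole's mouth), and both are at rest (distance between bolt_shoulder and bolt_hole below 0.004 m and angle between each of lock_bolt, drift_pin's own z axis and vertical below 0.12 rad and (distance between pin_shoulder and stand_hole_near below 0.004 m or distance between pin_shoulder and stand_hole_far below 0.004 m) and linear speed of each of drift_pin, lock_bolt below 0.02 m/s); the robot touches nothing.
It fails at once if the brass weight or the lens cap is moved by more than 15 mm (distance of any of weight, lens_cap from where it was at the start of the episode above 0.015 m).
It also fails if it takes over 72 s, if anything falls off the work surface, if the arm or the gripper's body presses on something with over 40 N, if the wrist force passes 120 N, or if a joint passes its speed limit or range.

## Working session

There is one attempt and no reset: what is moved stays moved. The work goes in short steps, Python scripts to look and compute and a shell command to move; the robot and the scene stay as the last step left them, time stands still between calls to the robot, and variables do not carry over. Pictures are saved under pics/ and viewed, at most 12 in all, crops included, and the job is handed in when it is done.

```bash
mkdir -p pics; cat > h.py <<'E'
import numpy as np,cv2
from workcell import bot
def look(cam,names,save=None):
    f=bot.grab_frame(cam)
    if save: cv2.imwrite('pics/'+save,f['img'][:,:,::-1])
    for n in names:
        r=bot.spot_point(n,f)
        print(cam,n,[(np.round(np.array(d['xyz'])*1000,1).tolist(),round(d['conf'],2)) for d in r[:2]])
    return f
def st():
    s=bot.observe();print(round(s['clock'],2),np.round(s['position'],4),np.round(s['tool_rot'],3),np.round(s['force'],1),round(s['grip_width'],4),s['finger_force'])
    return s
E
python3 - <<'E'
from h import *
st();print(bot.tip_reach)
N=['pivot','drift_hole','bolt_hole','pin_shoulder','bolt_shoulder','stand_hole_near','stand_hole_far','weight','lens_cap','tool_stand','cover_plate']
look('top',N,'top.png');look('scene',N,'scene.png')
E
```

```text
0.0 [ 0.2076 -0.5892  0.3033] [-3.14   0.     0.339] [-0.4  0.2  0.4] 0.0856 0.0
0.0726
top pivot [([478.1, 75.9, 41.8], 0.93)]
top drift_hole [([454.7, -62.6, 36.6], 0.59)]
top bolt_hole [([441.1, 8.4, 41.5], 0.89)]
top pin_shoulder [([526.7, -283.7, 2.1], 0.59), ([524.3, -281.3, 41.0], 0.4)]
top bolt_shoulder [([451.5, -281.5, 41.3], 0.57)]
top stand_hole_near [([455.0, -284.5, 40.1], 0.55)]
top stand_hole_far [([527.6, -279.3, 44.6], 0.7)]
top weight [([481.7, -472.9, 5.8], 0.6), ([453.9, -280.7, 37.5], 0.18)]
top lens_cap [([555.8, -445.9, 1.6], 0.88), ([476.9, 75.0, 34.2], 0.23)]
top tool_stand [([490.4, -285.2, -2.0], 0.61), ([439.6, 10.6, 39.8], 0.41)]
top cover_plate [([477.3, 75.8, 33.4], 0.9)]
scene pivot []
scene drift_hole [([456.3, -63.3, 41.6], 0.54)]
scene bolt_hole []
scene pin_shoulder [([525.0, -282.0, 39.0], 0.6)]
scene bolt_shoulder [([454.8, -282.0, 38.6], 0.58)]
scene stand_hole_near [([457.1, -282.1, 44.4], 0.79)]
scene stand_hole_far [([526.6, -281.3, 40.2], 0.71)]
scene weight [([480.8, -472.5, 3.5], 0.77)]
scene lens_cap [([557.8, -447.0, 3.7], 0.83)]
scene tool_stand [([488.8, -278.7, -0.9], 0.8)]
scene cover_plate []
```

View pics/top.png

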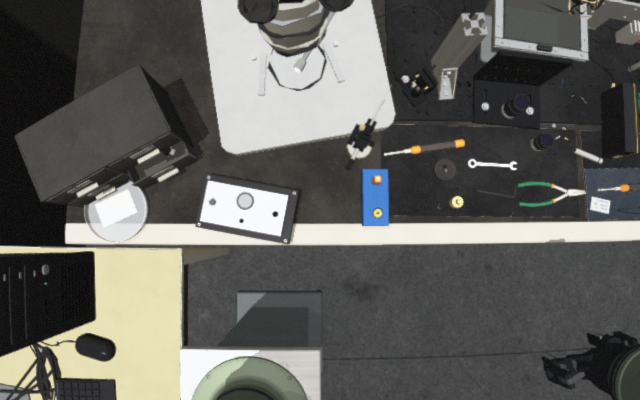

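View pics/scene.png

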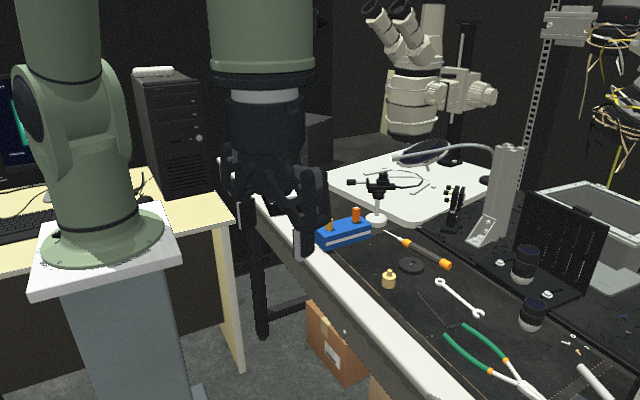

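The top view shows the plate at px (248,209). The stand is at (375,197), with the orange pin in the far hole (376,180) and the brass bolt in the near hole (377,213). A small black post stands just beyond it at (362,140). Next I move above the stand.

```bash
python3 -m jog '[[[45,-10,0,0,0,0.113,1],[45,-20,0,0,0,0.113,1],[40,-30,0,0,0,0.113,1],[35,-35,0,0,0,0,1],[35,-35,0,0,0,0,1]]]' 40; python3 -m jog '[[[30,-40,10,0,0,0,1],[30,-40,10,0,0,0,1],[25,-40,10,0,0,0,1],[0,0,0,0,0,0,1],[0,0,0,0,0,0,1]]]'
```

```text
clock: 1.7
position: [0.3938, -0.4296, 0.304]
tool_rot: [3.141, -0.0, -0.0]
force: [1.3, -1.2, -0.6]
grip_width: 0.0851
finger_force: 0.0
clock: 2.2
position: [0.4769, -0.312, 0.2742]
tool_rot: [-3.141, 0.0, 0.002]
force: [0.1, -0.8, -0.2]
grip_width: 0.0855
finger_force: 0.0
```

```bash
python3 - <<'E'
from h import *
st();f=look('wrist',['pin_shoulder','bolt_shoulder','drift_pin'],'w1.png')
r=bot.trace('drift_pin',f)
print(f['tool_from_camera'].round(3).tolist(),f['intrinsics'].round(1).tolist(),f['k1'])
for d in r[:1]:
    m=d['region'].astype('uint8');print(d['conf'],cv2.boundingRect(m),m.sum())
E
```

```text
2.2 [ 0.4769 -0.312   0.2742] [-3.141e+00  0.000e+00  2.000e-03] [ 0.1 -0.8 -0.2] 0.0855 0.0
wrist pin_shoulder [([525.0, -283.6, 38.5], 0.6)]
wrist bolt_shoulder [([455.7, -279.2, 40.0], 0.71), ([552.7, -446.6, 2.9], 0.21)]
wrist drift_pin [([526.0, -284.5, 5.7], 0.88), ([525.8, -281.7, 35.5], 0.35)]
[[0.0, -0.947, -0.322, 0.083], [1.0, 0.0, 0.0, -0.0], [0.0, -0.322, 0.947, -0.07], [0.0, 0.0, 0.0, 1.0]] [[288.5, 0.0, 313.4], [0.0, 288.5, 196.6], [0.0, 0.0, 1.0]] -0.049707210411967906
0.92 (273, 123, 22, 22) 383
```

View pics/w1.png

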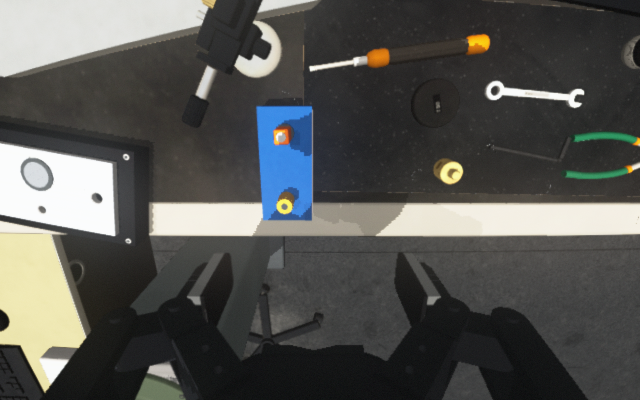

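The pin stands upright at px (283,135), about (525,-283), with its handle nearly square to the tool. The black post is clear to the left. I go down with the fingers half open.

```bash
python3 -m jog '[[[25,-15,25,0,0,0,0.5],[23.5,-14,30,0,0,0,0.5],[0,0,40,0,0,0,0.5],[0,0,35,0,0,0,0.5],[0,0,24,0,0,0,0.5]]]' 60; python3 -m jog '[[[0,0,0,0,0,0,0],[0,0,0,0,0,0,0],[0,0,0,0,0,0,0],[0,0,0,0,0,0,0]]]' 60
```

```text
clock: 2.95
position: [0.524, -0.2842, 0.118]
tool_rot: [-3.141, 0.002, -0.001]
force: [-0.0, -0.1, 0.7]
grip_width: 0.0428
finger_force: 0.0
clock: 3.35
position: [0.5249, -0.2834, 0.1217]
tool_rot: [-3.141, -0.0, -0.0]
force: [-1.6, 5.7, -4.3]
grip_width: 0.0129
finger_force: 59.0
```

```bash
python3 -m jog '[[[0,0,-30,0,0,0,0],[0,0,-40,0,0,0,0],[-15,-20,-30,0,0,0,0],[-25,-45,-10,0,0,0,0],[-25,-45,0,0,0,0,0]]]'; python3 -m jog '[[[-20,-45,0,0,0,0,0],[-20,-45,0,0,0,0,0],[-20,-45,0,0,0,0,0],[0,0,0,0,0,0,0],[0,0,0,0,0,0,0]]]'
python3 - <<'E'
from h import *
s=st();f=look('wrist',['pivot','drift_hole','bolt_hole','pin_shoulder','drift_pin'],'w2.png')
E
```

```text
clock: 3.85
position: [0.4618, -0.177, 0.2332]
tool_rot: [3.14, -0.006, -0.002]
force: [2.5, 1.5, -1.0]
grip_width: 0.0129
finger_force: 59.6
clock: 4.35
position: [0.4024, -0.0417, 0.2315]
tool_rot: [3.141, -0.003, 0.002]
force: [0.6, -0.6, -0.3]
grip_width: 0.0129
finger_force: 59.4
4.35 [ 0.4024 -0.0417  0.2315] [ 3.141e+00 -3.000e-03  2.000e-03] [ 0.6 -0.6 -0.3] 0.0129 59.37917411327362
wrist pivot [([480.7, 75.9, 42.6], 0.65)]
wrist drift_hole []
wrist bolt_hole [([439.7, 8.4, 35.5], 0.89), ([451.4, -65.6, 36.5], 0.48)]
wrist pin_shoulder [([411.0, -41.8, 151.4], 0.75)]
wrist drift_pin [([402.5, -44.0, 118.5], 0.64)]
```

View pics/w2.png

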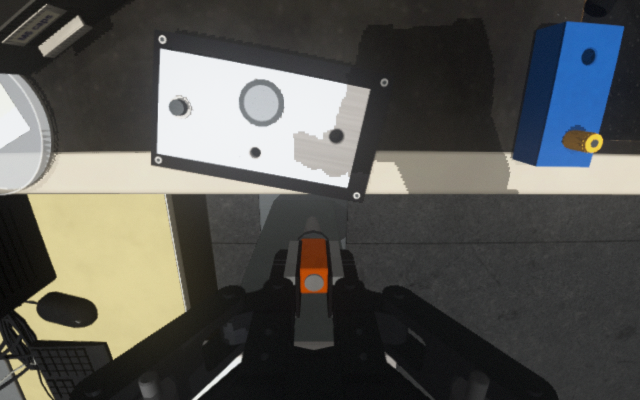

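```bash
cat >> h.py <<'E'
from scipy.spatial.transform import Rotation as Ro
def ray(f,s,px,z):
    K=f['intrinsics'];p=cv2.undistortPoints(np.array([[px]],float),K,np.array([f['k1'],0,0,0.]))[0,0]
    T=f['tool_from_camera'];R=Ro.from_euler('xyz',s['tool_rot']).as_matrix()
    d=R@T[:3,:3]@np.array([p[0],p[1],1]);o=np.array(s['position'])+R@T[:3,3]
    return (o+d*(z-o[2])/d[2])[:2]*1000
def dark(f,px,r=14,th=90):
    x,y=px;g=cv2.cvtColor(f['img'],cv2.COLOR_RGB2GRAY)[y-r:y+r+1,x-r:x+r+1]
    n,l,st_,c=cv2.connectedComponentsWithStats((g<th).astype('uint8'))
    i=min(range(1,n),key=lambda i:np.hypot(*(c[i]-r)));return c[i]+[x-r,y-r],st_[i][4],st_[i][2:4]
E
python3 - <<'E'
from h import *
s=st();f=bot.grab_frame('wrist')
D,a,_=dark(f,(336,136));B,b,_=dark(f,(255,152));print(D,a,B,b)
D=ray(f,s,D,.04);B=ray(f,s,B,.04);P=ray(f,s,(180,106),.049)
print('D',D,'B',B,'P',P,np.linalg.norm(D-P))
ang=lambda v:np.degrees(np.arctan2(v[1],v[0]))
print('plate',ang(D-P))
C=[ray(f,s,c,.032) for c in [(162,39),(384,82),(356,196),(158,160)]];print(np.round(C,1))
print('block',ang(C[1]-C[0]),ang(C[2]-C[3]),ang(C[0]-C[3])-90,ang(C[1]-C[2])-90)
print('pintop',ray(f,s,(314,283),.1858))
cv2.imwrite('pics/c.png',cv2.resize(f['img'][20:215,140:405,::-1],None,fx=3,fy=3,interpolation=2))
E
```

```text
4.65 [ 0.4021 -0.043   0.2299] [ 3.142e+00 -0.000e+00 -2.000e-03] [ 0.2 -0.8 -1.2] 0.0129 59.37880575656891
[334.43661972 134.95070423] 142 [253.52727273 151.43636364] 55
D [454.92922753 -61.46037313] B [440.3786709   11.53018142] P [480.87717203  69.55026063] 133.55553893679655
plate -101.20300494385923
[[ 535.9   85.7]
 [ 499.9 -104.4]
 [ 394.9  -84.5]
 [ 431.5  105.6]]
block -100.71934992219767 -100.88922561100067 -100.82992998135902 -100.77895082694359
pintop [403.94509031 -42.97764096]
```

View pics/c.png

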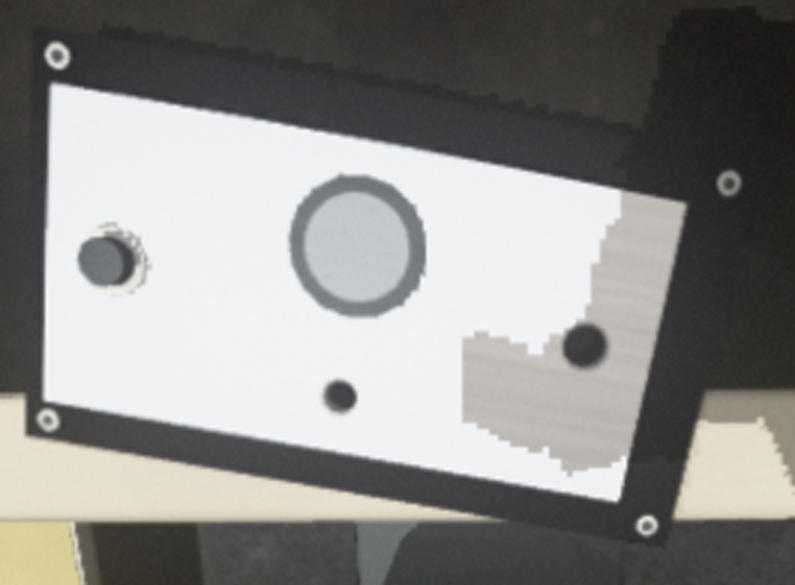

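```bash
python3 - <<'E'
from h import *
s=st();f=bot.grab_frame('wrist')
ang=lambda v:np.degrees(np.arctan2(v[1],v[0]))
q=lambda x,y:ray(f,s,(x/3+140-.33,y/3+20-.33),.04)
a,b,c,d=q(50,85),q(687,203),q(620,500),q(43,402)
print(np.round([a,b,c,d],1),[np.linalg.norm(v) for v in(a-b,b-c,c-d,d-a)])
print(ang(b-a),ang(c-d),ang(a-d)-90,ang(b-c)-90)
P=ray(f,s,(175,106.5),.049);D=ray(f,s,(334.4,135),.04);print(P,np.linalg.norm(P-D),ang(D-P))
pc=(a+d)/2+(b+c-a-d)/2*20/180; print('pivot from plate',pc)
C=np.array([ray(f,s,x,.032) for x in [(158.7,38),(382.7,80.7),(355.3,195),(155.7,159.7)]]);print('blockc',C.mean(0),'platec',(a+b+c+d)/4)
E
```

```text
4.7 [ 0.402  -0.0428  0.2298] [ 3.142e+00  0.000e+00 -2.000e-03] [-0.4 -0.2 -0.6] 0.0131 59.37946557998657
[[527.5  87.7]
 [494.9 -89.6]
 [407.1 -73.5]
 [438.9 104.1]] [np.float64(180.30985453269346), np.float64(89.28687515329902), np.float64(180.41820484250812), np.float64(90.09187419991723)]
-100.39072876902492 -100.13509992440353 -100.45374028378686 -100.38593178840372
[480.39095588  74.03569713] 137.70468405069204 -100.71968079747698
pivot from plate [479.60051078  76.1994499 ]
blockc [466.21343736   2.47843595] platec [467.10379185   7.18027163]
```

The crop shows plate edges and block screws nearly parallel (plate about -100.4°, block about -100.8°), so the swing looks small. The drift hole is at px (334,135), about (455,-62). I bring the pin just above it and look again.

```bash
python3 -m jog '[[[26,10,0,0,0,0,0],[26,9,20,0,0,0,0],[0,0,25,0,0,0,0],[0,0,18,0,0,0,0],[0,0,0,0,0,0,0]]]'
python3 - <<'E'
from h import *
s=st();f=bot.grab_frame('wrist')
cv2.imwrite('pics/d.png',cv2.resize(f['img'][100:300,200:440,::-1],None,fx=3,fy=3,interpolation=2))
s=st()
E
```

```text
clock: 5.25
position: [0.453, -0.0614, 0.1649]
tool_rot: [-3.141, 0.004, -0.001]
force: [0.1, 0.1, -0.3]
grip_width: 0.0129
finger_force: 59.5
5.25 [ 0.453  -0.0614  0.1649] [-3.141e+00  4.000e-03 -1.000e-03] [ 0.1  0.1 -0.3] 0.0129 59.45355713367462
5.3 [ 0.4534 -0.0614  0.1662] [-3.142e+00  2.000e-03 -1.000e-03] [ 0.7 -0.5 -1.4] 0.0133 59.453673362731934
```

View pics/d.png

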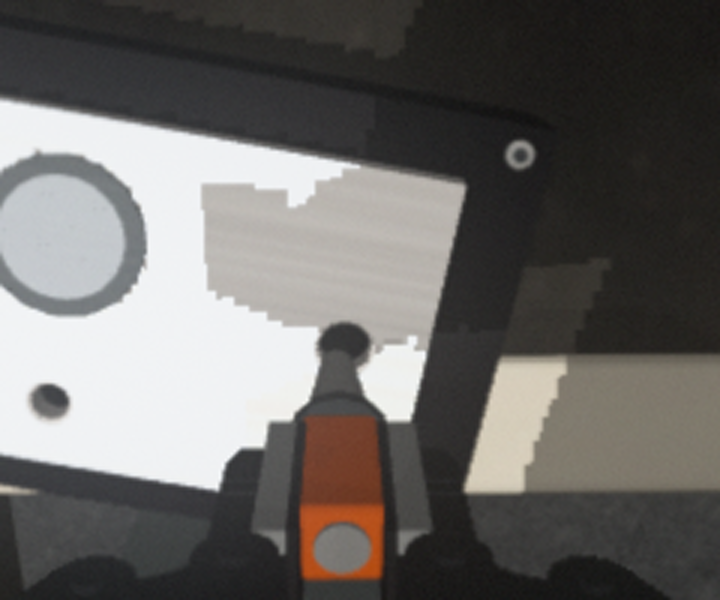

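```bash
python3 - <<'E'
from h import *
s=st();f=bot.grab_frame('wrist')
for z in(.04,):print('hole',ray(f,s,(200+344.5/3,100+343/3),z))
for r in (352,360,366):print('nose',r,ray(f,s,(200+340/3,100+r/3),.05))
print('bolt',ray(f,s,(200+49/3,100+400/3),.04),'pintop',ray(f,s,(200+342/3,100+548/3),.1205))
E
```

```text
5.3 [ 0.4534 -0.0614  0.1662] [-3.142e+00  2.000e-03 -1.000e-03] [ 0.7 -0.5 -1.4] 0.0133 59.453673362731934
hole [455.95248891 -62.1017888 ]
nose 352 [457.81373044 -61.00721719]
nose 360 [455.78653417 -61.00664759]
nose 366 [454.25715141 -61.00621746]
bolt [440.35733423  12.33649671] pintop [454.18334218 -61.3597177 ]
```

```bash
python3 -m jog '[[[1.5,1,5,0,0,0,0],[0,0,5,0,0,0,0],[0,0,3,0,0,0,0],[0,0,0,0,0,0,0]]]'; python3 -m jog '[[[0,0,3,0,0,0,0],[0,0,2,0,0,0,0],[0,0,2,0,0,0,0],[0,0,0,0,0,0,0]]]'
```

```text
clock: 5.75
position: [0.4553, -0.0622, 0.1537]
tool_rot: [3.142, 0.0, -0.0]
force: [-1.4, -0.8, -1.5]
grip_width: 0.0126
finger_force: 59.5
clock: 6.15
position: [0.4553, -0.0622, 0.1466]
tool_rot: [3.142, 0.0, -0.0]
force: [-0.6, -0.2, -1.0]
grip_width: 0.0128
finger_force: 59.5
```

```bash
python3 -m jog '[[[0,0,2,0,0,0,0],[0,0,2,0,0,0,0],[0,0,0,0,0,0,0]]]'; python3 -m jog '[[[0,0,2,0,0,0,0],[0,0,2,0,0,0,0],[0,0,0,0,0,0,0]]]'
```

```text
clock: 6.45
position: [0.455, -0.0622, 0.1425]
tool_rot: [3.142, 0.001, -0.0]
force: [-1.7, -1.1, -2.6]
grip_width: 0.0127
finger_force: 59.2
clock: 6.75
position: [0.4551, -0.0622, 0.1385]
tool_rot: [3.142, 0.001, -0.0]
force: [-4.6, -2.2, -2.0]
grip_width: 0.0128
finger_force: 58.9
```

```bash
python3 -m jog '[[[-0.7,0.3,2,0,0,0,0],[0,0,2,0,0,0,0],[0,0,0,0,0,0,0]]]'; python3 -m jog '[[[0,0,2,0,0,0,0],[0,0,2,0,0,0,0],[0,0,0,0,0,0,0]]]'
```

```text
clock: 7.05
position: [0.4545, -0.0624, 0.1345]
tool_rot: [-3.142, 0.0, -0.0]
force: [-3.8, -0.6, -2.5]
grip_width: 0.013
finger_force: 59.1
clock: 7.35
position: [0.4542, -0.0625, 0.1305]
tool_rot: [-3.142, 0.001, -0.0]
force: [-5.9, -1.5, -2.0]
grip_width: 0.0128
finger_force: 59.2
```

```bash
python3 -m jog '[[[-0.8,0.3,2,0,0,0,0],[-0.3,0,2,0,0,0,0],[0,0,0,0,0,0,0]]]'; python3 -m jog '[[[0,0,2,0,0,0,0],[0,0,2,0,0,0,0],[0,0,2,0,0,0,0],[0,0,0,0,0,0,0]]]'
```

```text
clock: 7.65
position: [0.4535, -0.0626, 0.1266]
tool_rot: [-3.141, 0.0, -0.0]
force: [-3.5, 0.4, -3.2]
grip_width: 0.0125
finger_force: 58.8
clock: 8.05
position: [0.4535, -0.0627, 0.1207]
tool_rot: [-3.141, 0.0, -0.0]
force: [-5.4, 0.3, 1.8]
grip_width: 0.0126
finger_force: 59.6
```

```bash
python3 -m jog '[[[-0.4,0,1,0,0,0,0],[0,0,1,0,0,0,0],[0,0,1,0,0,0,0],[0,0,0,0,0,0,0]]]'; python3 - <<'E'
from h import *
s=st();f=look('wrist',['pin_shoulder','drift_hole','bolt_hole'])
B,b,_=dark(f,(205,222),20);print(B,b,ray(f,s,B,.04))
E
```

```text
clock: 8.45
position: [0.4537, -0.0625, 0.1197]
tool_rot: [-3.142, -0.002, -0.0]
force: [-16.2, 4.9, 63.2]
grip_width: 0.0131
finger_force: 68.4
8.45 [ 0.4537 -0.0625  0.1197] [-3.142e+00 -2.000e-03 -0.000e+00] [-16.2   4.9  63.2] 0.0131 68.42774391174316
wrist pin_shoulder [([459.5, -61.9, 41.5], 0.59), ([442.5, 9.2, 35.7], 0.31)]
wrist drift_hole [([454.2, -66.4, 36.6], 0.93)]
wrist bolt_hole [([442.0, 9.7, 35.9], 0.84)]Traceback (most recent call last):
  File "<stdin>", line 3, in <module>
  File "h.py", line 22, in dark
    i=min(range(1,n),key=lambda i:np.hypot(*(c[i]-r)));return c[i]+[x-r,y-r],st_[i][4],st_[i][2:4]
ValueError: min() iterable argument is empty
```

```bash
python3 -m jog '[[[0,0,-1.5,0,0,0,0],[0,0,0,0,0,0,0.4],[0,0,0,0,0,0,0.4],[0,0,-2,0,0,0,0.4]]]'; python3 -m jog '[[[0,0,-20,0,0,0,0.4],[0,0,-40,0,0,0,0.4],[-10,0,-40,0,0,0,0.4],[-20,0,-10,0,0,0,0.4],[0,0,0,0,0,0,0.4]]]'
python3 - <<'E'
from h import *
s=st();f=look('wrist',['pin_shoulder','drift_hole','bolt_hole','pivot','drift_pin'],'e.png')
for n in('bolt_hole',):
  for d in bot.trace(n,f)[:1]: print(cv2.boundingRect(d['region'].astype('uint8')))
E
```

```text
clock: 9.05
position: [0.4535, -0.0628, 0.1212]
tool_rot: [-3.142, -0.001, -0.0]
force: [-0.6, 0.2, 0.2]
grip_width: 0.0342
finger_force: 0.0
clock: 9.55
position: [0.4222, -0.0631, 0.233]
tool_rot: [3.141, -0.002, -0.001]
force: [-0.0, -0.1, -0.1]
grip_width: 0.0341
finger_force: 0.0
9.55 [ 0.4222 -0.0631  0.233 ] [ 3.141e+00 -2.000e-03 -1.000e-03] [-0.  -0.1 -0.1] 0.0341 0.0
wrist pin_shoulder [([459.1, -60.2, 40.0], 0.95)]
wrist drift_hole [([453.3, -65.3, 36.3], 0.96), ([457.5, -61.9, 40.4], 0.56)]
wrist bolt_hole [([442.4, 9.2, 36.6], 0.71)]
wrist pivot [([476.3, 77.0, 41.6], 0.92), ([452.7, -280.8, 40.3], 0.55)]
wrist drift_pin [([455.6, -68.0, 7.1], 0.87)]
(139, 75, 205, 130)
```

View pics/e.png

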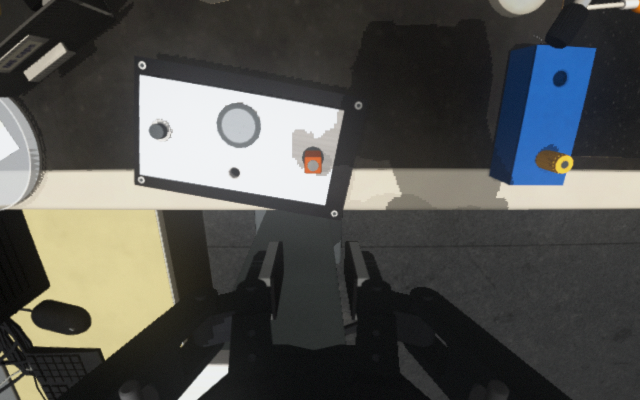

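The pin stands home at px (313,160), the bolt hole is at (234,172), and the brass bolt head is at (565,163). The pin is well clear of the bolt hole.

```bash
python3 - <<'E'
from h import *
s=st();f=bot.grab_frame('wrist')
B,b,_=dark(f,(234,172),9);print(B,b);B=ray(f,s,B,.04);print('B',B)
P=ray(f,s,(157,130),.049);print('P',P,'pintop',ray(f,s,(313,165),.076))
print('bolttop',ray(f,s,(565,164),.066))
for P in (P,np.array([478.5,76])):
  for D in (np.array([454.5,-62.3]),):
    y=(P-D)/np.linalg.norm(P-D);x=np.array([y[1],-y[0]]);print(P-70*y-28*x)
E
```

```text
9.9 [ 0.4234 -0.0627  0.2307] [-3.141e+00  1.000e-03 -0.000e+00] [ 0.3  0.4 -0.1] 0.0344 0.0
[234.76744186 172.79069767] 43
B [441.20001824  10.92319929]
P [481.92517847  73.51328297] pintop [456.54931235 -62.05411385]
bolttop [ 456.42463212 -279.20892137]
[440.62353445  10.44051388]
[438.94368932  11.81824024]
```

```bash
python3 -m jog '[[[8,45,0,0,0,0,0.5],[8,45,0,0,0,0,0.5],[8,45,0,0,0,0,0.5],[5,45,0,0,0,0,0.5],[3,38,0,0,0,0,0.5]]]'; python3 -m jog '[[[-25,0,0,0,0,0,0.5],[0,0,0,0,0,0,0.5],[0,0,0,0,0,0,0.5]]]'; python3 - <<'E'
from h import *
s=st();f=look('wrist',['bolt_shoulder','lock_bolt'])
for d in bot.trace('lock_bolt',f)[:1]:
  m=d['region'];y,x=np.nonzero(m);print(d['conf'],x.min(),x.max(),y.min(),y.max());
  print('c',ray(f,s,(x.mean(),y.mean()),.055))
E
```

```text
clock: 10.45
position: [0.4551, -0.2833, 0.2308]
tool_rot: [3.142, 0.0, -0.001]
force: [0.6, 0.5, 0.3]
grip_width: 0.0428
finger_force: 0.0
clock: 10.75
position: [0.4301, -0.2808, 0.231]
tool_rot: [-3.141, 0.0, -0.001]
force: [-0.2, -1.0, -1.0]
grip_width: 0.0428
finger_force: 0.0
10.75 [ 0.4301 -0.2808  0.231 ] [-3.141e+00  0.000e+00 -1.000e-03] [-0.2 -1.  -1. ] 0.0428 0.0
wrist bolt_shoulder [([455.8, -281.4, 40.4], 0.91)]
wrist lock_bolt [([453.5, -284.4, 14.9], 0.78)]
0.89 305 324 158 181
c [ 454.35256208 -281.14601419]
```

```bash
python3 -m jog '[[[25,0.5,20,0,0,0,0.5],[0,0,40,0,0,0,0.5],[0,0,35,0,0,0,0.5],[0,0,18,0,0,0,0.5],[0,0,0,0,0,0,0.5]]]' 60; python3 -m jog '[[[0,0,0,0,0,0,0],[0,0,0,0,0,0,0],[0,0,0,0,0,0,0],[0,0,0,0,0,0,0]]]' 60
```

```text
clock: 11.45
position: [0.4546, -0.2802, 0.1161]
tool_rot: [-3.14, 0.003, 0.001]
force: [-0.8, 0.5, 0.5]
grip_width: 0.043
finger_force: 0.0
clock: 11.85
position: [0.4558, -0.2815, 0.1197]
tool_rot: [3.141, -0.002, -0.0]
force: [-0.2, 1.2, 9.3]
grip_width: 0.0144
finger_force: 58.6
```

```bash
python3 -m jog '[[[0,0,-20,0,0,0,0],[0,0,-40,0,0,0,0],[0,-20,-40,0,0,0,0],[0,-45,0,0,0,0,0],[-5,-45,0,0,0,0,0]]]'; python3 -m jog '[[[-5,-45,0,0,0,0,0],[-5,-45,0,0,0,0,0],[0,-45,0,0,0,0,0],[0,-40,0,0,0,0,0],[0,-7,0,0,0,0,0]]]';python3 -m jog '[[[0,0,20,0,0,0,0],[0,0,20,0,0,0,0],[0,0,15,0,0,0,0],[0,0,0,0,0,0,0],[0,0,0,0,0,0,0]]]'
python3 - <<'E'
from h import *
s=st();f=bot.grab_frame('wrist')
cv2.imwrite('pics/g.png',cv2.resize(f['img'][100:300,200:440,::-1],None,fx=3,fy=3,interpolation=2))
E
```

```text
clock: 12.35
position: [0.4508, -0.1706, 0.2202]
tool_rot: [3.141, -0.004, -0.002]
force: [-0.0, 0.5, -1.1]
grip_width: 0.0149
finger_force: 58.7
clock: 12.85
position: [0.4403, 0.015, 0.2192]
tool_rot: [-3.14, -0.002, 0.005]
force: [0.0, -1.3, -0.8]
grip_width: 0.0145
finger_force: 58.7
clock: 13.35
position: [0.4404, 0.0105, 0.164]
tool_rot: [3.142, -0.0, -0.001]
force: [-0.3, -0.3, -0.9]
grip_width: 0.0147
finger_force: 58.7
13.35 [0.4404 0.0105 0.164 ] [ 3.142e+00 -0.000e+00 -1.000e-03] [-0.3 -0.3 -0.9] 0.0147 58.73023331165314
```

View pics/g.png

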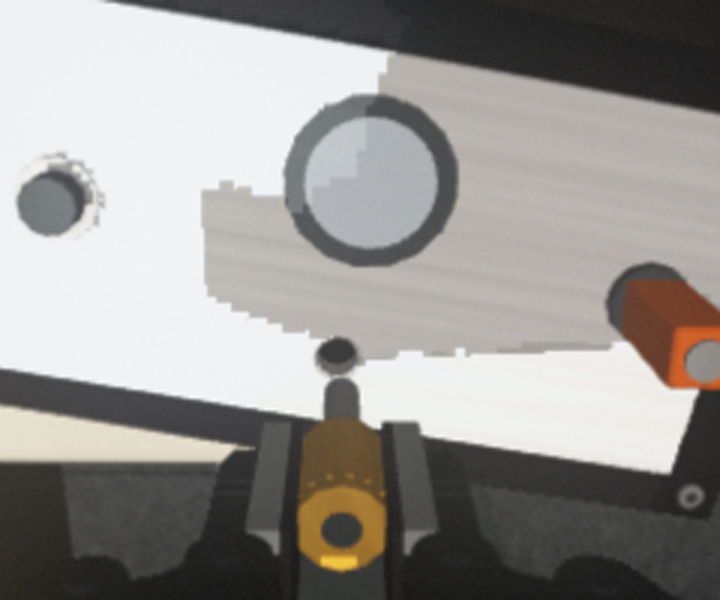

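```bash
python3 - <<'E'
from h import *
s=st();f=bot.grab_frame('wrist')
q=lambda x,y,z:ray(f,s,(200+x/3-.33,100+y/3-.33),z)
print('hole',q(337,356,.04),'foot far edge',q(342,378,.0543),'8mm edge',q(342,382,.0573),'top',q(342,529,.1103))
E
```

```text
13.4 [0.4406 0.0105 0.1642] [-3.142e+00 -1.000e-03 -1.000e-03] [0.3 0.1 0.1] 0.014 58.729487657547
hole [441.15980333  11.8699356 ] foot far edge [441.80990694  10.66212426] 8mm edge [442.19424151  10.66394586] top [439.59121425  10.69484518]
```

```bash
python3 -m jog '[[[1.2,-1,5,0,0,0,0],[0,0,5,0,0,0,0],[0,0,3,0,0,0,0],[0,0,0,0,0,0,0]]]'; python3 -m jog '[[[0,0,2,0,0,0,0],[0,0,2,0,0,0,0],[0,0,0,0,0,0,0]]]'
```

```text
clock: 13.85
position: [0.4412, 0.0117, 0.1499]
tool_rot: [3.141, 0.001, -0.0]
force: [-0.3, 0.1, 0.2]
grip_width: 0.0143
finger_force: 58.7
clock: 14.15
position: [0.4413, 0.0117, 0.1461]
tool_rot: [3.142, 0.0, -0.0]
force: [-0.5, -0.2, 0.4]
grip_width: 0.0147
finger_force: 58.7
```

Foot is at about 36 mm, inside the plate. I continue down in small steps.

```bash
python3 -m jog '[[[0,0,2,0,0,0,0],[0,0,2,0,0,0,0],[0,0,0,0,0,0,0]]]'; python3 -m jog '[[[0,0,2,0,0,0,0],[0,0,2,0,0,0,0],[0,0,0,0,0,0,0]]]'
```

```text
clock: 14.45
position: [0.4413, 0.0117, 0.1421]
tool_rot: [3.142, 0.0, -0.0]
force: [-0.9, -1.0, -1.1]
grip_width: 0.0147
finger_force: 58.7
clock: 14.75
position: [0.4413, 0.0117, 0.1381]
tool_rot: [3.142, 0.0, -0.0]
force: [-0.4, 0.7, -0.4]
grip_width: 0.0142
finger_force: 58.7
```

```bash
python3 -m jog '[[[0,0,2,0,0,0,0],[0,0,2,0,0,0,0],[0,0,0,0,0,0,0]]]'
```

```text
clock: 15.05
position: [0.4413, 0.0117, 0.1341]
tool_rot: [3.142, 0.0, -0.0]
force: [-0.6, 0.7, -0.4]
grip_width: 0.0149
finger_force: 58.7
```

```bash
python3 -m jog '[[[0,0,4,0,0,0,0],[0,0,4,0,0,0,0],[0,0,3,0,0,0,0],[0,0,0,0,0,0,0]]]'; python3 -m jog '[[[0,0,2,0,0,0,0],[0,0,1,0,0,0,0],[0,0,1,0,0,0,0],[0,0,0,0,0,0,0]]]'
```

```text
clock: 15.45
position: [0.4412, 0.0117, 0.1228]
tool_rot: [3.142, 0.001, -0.0]
force: [0.0, 0.1, -1.2]
grip_width: 0.0149
finger_force: 58.7
clock: 15.85
position: [0.4415, 0.0117, 0.1196]
tool_rot: [-3.142, -0.0, -0.0]
force: [-2.0, -0.2, 9.3]
grip_width: 0.0146
finger_force: 59.9
```

```bash
python3 -m jog '[[[0,0,1,0,0,0,0],[0,0,0,0,0,0,0],[0,0,-1,0,0,0,0],[0,0,0,0,0,0,0.4],[0,0,0,0,0,0,0.4]]]'; python3 -m jog '[[[0,0,-15,0,0,0,0.4],[0,0,-40,0,0,0,0.4],[-15,0,-40,0,0,0,0.4],[-25,20,-10,0,0,0,0.4],[0,20,0,0,0,0,0.4]]]'
python3 - <<'E'
from h import *
s=st();f=look('wrist',['bolt_shoulder','bolt_hole','pin_shoulder','drift_hole','drift_pin'],'k.png')
E
```

```text
clock: 16.35
position: [0.4414, 0.0117, 0.1193]
tool_rot: [-3.142, -0.0, -0.0]
force: [0.9, 0.5, -0.2]
grip_width: 0.034
finger_force: 0.0
clock: 16.85
position: [0.3997, -0.0286, 0.2258]
tool_rot: [3.142, -0.002, 0.001]
force: [0.6, -0.5, -0.1]
grip_width: 0.0342
finger_force: 0.0
16.85 [ 0.3997 -0.0286  0.2258] [ 3.142e+00 -2.000e-03  1.000e-03] [ 0.6 -0.5 -0.1] 0.0342 0.0
wrist bolt_shoulder [([437.6, 11.8, 40.9], 0.79)]
wrist bolt_hole [([441.0, 9.6, 33.4], 0.97)]
wrist pin_shoulder [([457.8, -59.3, 40.4], 0.78)]
wrist drift_hole [([451.2, -64.4, 37.6], 0.96), ([457.8, -61.7, 37.6], 0.37)]
wrist drift_pin [([492.6, -282.5, -2.2], 0.24)]
```

View pics/k.png

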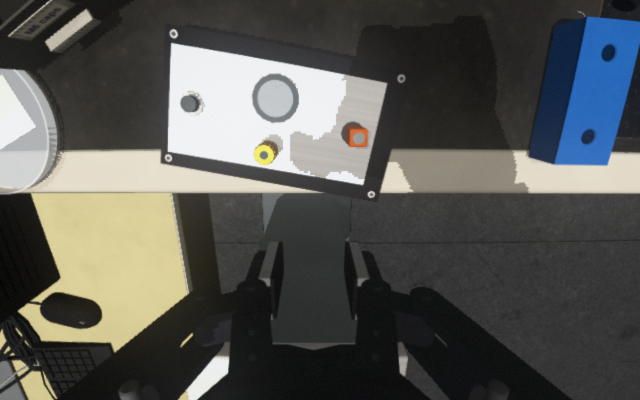

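The bolt head sits on the plate at px (264,154) and the pin is still home at (357,137). The stand holes at (587,136) and (609,53) are empty. I return to the pin.

```bash
python3 - <<'E'
from h import *
s=st();f=bot.grab_frame('wrist')
print('near',ray(f,s,(587.5,136.5),.04),'far',ray(f,s,(608.5,52.5),.04))
E
python3 -m jog '[[[27,17,10,0,0,0,0.4],[27,17,30,0,0,0,0.4],[0,0,35,0,0,0,0.4],[0,0,28,0,0,0,0.4],[0,0,0,0,0,0,0.4]]]'
```

```text
17.15 [ 0.4016 -0.0277  0.2241] [-3.141  0.     0.   ] [-0.4 -0.   0.1] 0.0343 0.0
near [ 456.53731135 -277.50700295] far [ 527.8720092 -277.8997576]
clock: 17.7
position: [0.454, -0.0616, 0.1184]
tool_rot: [-3.141, 0.006, 0.001]
force: [0.8, 0.2, 0.2]
grip_width: 0.0342
finger_force: 0.0
```

```bash
python3 -m jog '[[[0,0,0,0,0,0,0],[0,0,0,0,0,0,0],[0,0,0,0,0,0,0],[0,0,0,0,0,0,0]]]' 80; python3 -m jog '[[[0,0,-4,0,0,0,0],[0,0,-4,0,0,0,0],[0,0,-4,0,0,0,0],[0,0,-4,0,0,0,0],[0,0,0,0,0,0,0]]]'
```

```text
clock: 18.1
position: [0.4557, -0.0621, 0.1223]
tool_rot: [-3.141, -0.001, -0.0]
force: [-3.0, 2.4, 7.2]
grip_width: 0.0124
finger_force: 78.8
clock: 18.6
position: [0.4556, -0.0624, 0.1379]
tool_rot: [3.142, -0.001, -0.0]
force: [1.0, -0.1, -0.5]
grip_width: 0.0127
finger_force: 78.0
```

```bash
python3 -m jog '[[[0,0,-30,0,0,0,0],[0,0,-40,0,0,0,0],[0,40,-10,0,0,0,0],[0,45,0,0,0,0,0],[0,45,0,0,0,0,0]]]'; python3 -m jog '[[[-1,45,0,0,0,0,0],[0,40,0,0,0,0,0],[0,4,15,0,0,0,0],[0,0,20,0,0,0,0],[0,0,10,0,0,0,0]]]'; python3 -m jog '[[[0,0,0,0,0,0,0],[0,0,0,0,0,0,0]]]'
python3 - <<'E'
from h import *
s=st();f=look('wrist',['stand_hole_near','stand_hole_far','pin_shoulder'])
cv2.imwrite('pics/n.png',cv2.resize(f['img'][100:300,200:440,::-1],None,fx=3,fy=3,interpolation=2))
E
```

```text
clock: 19.1
position: [0.4553, -0.1937, 0.218]
tool_rot: [3.141, -0.001, 0.001]
force: [1.3, 0.8, -1.3]
grip_width: 0.0121
finger_force: 78.2
clock: 19.6
position: [0.4536, -0.2813, 0.1709]
tool_rot: [-3.141, 0.002, -0.001]
force: [0.5, -0.4, -0.1]
grip_width: 0.0126
finger_force: 78.3
clock: 19.8
position: [0.4545, -0.2811, 0.1727]
tool_rot: [-3.142, 0.0, 0.0]
force: [0.1, 0.5, -0.9]
grip_width: 0.0122
finger_force: 78.3
19.8 [ 0.4545 -0.2811  0.1727] [-3.142  0.     0.   ] [ 0.1  0.5 -0.9] 0.0122 78.31737399101257
wrist stand_hole_near [([456.9, -280.0, 43.0], 0.64)]
wrist stand_hole_far [([528.1, -282.9, 35.3], 0.71), ([487.7, -282.7, -1.6], 0.66)]
wrist pin_shoulder [([459.3, -282.5, 92.7], 0.8)]
```

View pics/n.png

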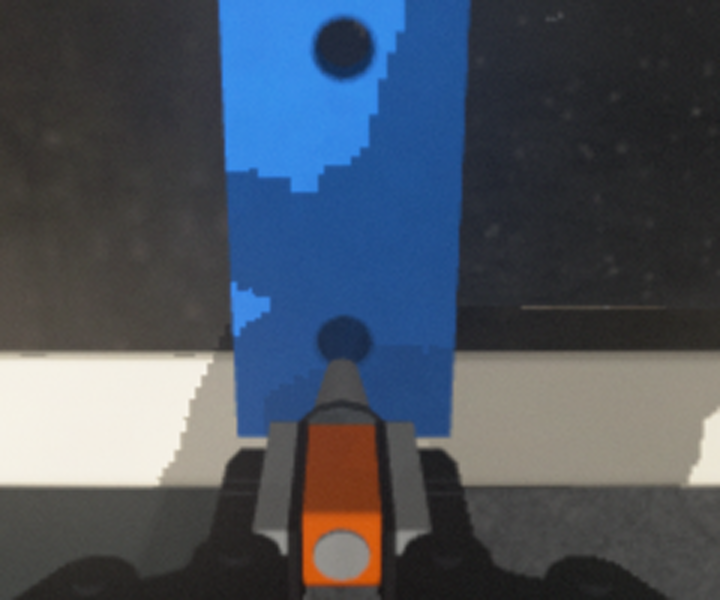

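```bash
python3 - <<'E'
from h import *
s=st();f=bot.grab_frame('wrist')
q=lambda x,y,z:ray(f,s,(200+x/3-.33,100+y/3-.33),z)
print('hole',q(345,342,.04),'far hole',q(344,47,.04),'nose far edge',q(342,359,.0564),'top',q(342,556,.1264))
E
```

```text
20.0 [ 0.4547 -0.2813  0.173 ] [ 3.141e+00 -1.000e-03  0.000e+00] [-0.2 -0.2 -0.9] 0.0127 78.3166515827179
hole [ 455.3430178  -281.99330433] far hole [ 527.44104183 -281.63795862] nose far edge [ 457.71274488 -281.21454441] top [ 453.57246196 -281.13887229]
```

The near hole is at crop (345,342), with the pin nose about 1.5 mm short of it in x. I correct that and insert.

```bash
python3 -m jog '[[[1.4,0.7,8,0,0,0,0],[0,0,8,0,0,0,0],[0,0,4,0,0,0,0],[0,0,4,0,0,0,0],[0,0,0,0,0,0,0]]]'; python3 -m jog '[[[0,0,3,0,0,0,0],[0,0,3,0,0,0,0],[0,0,0,0,0,0,0]]]'
```

```text
clock: 20.55
position: [0.4555, -0.2819, 0.1476]
tool_rot: [-3.141, 0.001, -0.0]
force: [-0.8, -0.4, -0.4]
grip_width: 0.0124
finger_force: 78.3
clock: 20.85
position: [0.4556, -0.2819, 0.142]
tool_rot: [-3.141, 0.0, -0.0]
force: [0.6, -0.2, -0.7]
grip_width: 0.0124
finger_force: 78.3
```

```bash
python3 -m jog '[[[0,0,3,0,0,0,0],[0,0,3,0,0,0,0],[0,0,3,0,0,0,0],[0,0,0,0,0,0,0]]]'; python3 -m jog '[[[0,0,3,0,0,0,0],[0,0,3,0,0,0,0],[0,0,2,0,0,0,0],[0,0,0,0,0,0,0]]]'
```

```text
clock: 21.25
position: [0.4556, -0.2819, 0.1329]
tool_rot: [-3.141, 0.001, -0.0]
force: [-0.2, 0.2, -0.3]
grip_width: 0.0123
finger_force: 78.3
clock: 21.65
position: [0.4556, -0.2819, 0.125]
tool_rot: [-3.141, 0.0, -0.0]
force: [-0.5, -0.3, -1.6]
grip_width: 0.0123
finger_force: 78.3
```

```bash
python3 -m jog '[[[0,0,1,0,0,0,0],[0,0,1,0,0,0,0],[0,0,1,0,0,0,0],[0,0,0,0,0,0,0]]]'; python3 -m jog '[[[0,0,0.5,0,0,0,0],[0,0,0,0,0,0,0.4],[0,0,0,0,0,0,0.4],[0,0,0,0,0,0,0.4]]]'; python3 -m jog '[[[0,0,-15,0,0,0,0.4],[0,0,-40,0,0,0,0.4],[-15,0,-40,0,0,0,0.4],[-25,-20,-10,0,0,0,0.4],[0,0,0,0,0,0,0.4]]]'
python3 - <<'E'
from h import *
s=st();f=look('wrist',['pin_shoulder','bolt_shoulder','bolt_hole','stand_hole_near'])
cv2.imwrite('pics/z.png',f['img'][:,:,::-1]);look('scene',['pin_shoulder','drift_pin'])
E
```

```text
clock: 22.05
position: [0.4557, -0.282, 0.1225]
tool_rot: [3.142, -0.0, -0.0]
force: [0.2, 0.9, 2.3]
grip_width: 0.0124
finger_force: 78.9
clock: 22.45
position: [0.4557, -0.282, 0.1218]
tool_rot: [-3.142, 0.0, -0.0]
force: [0.5, 0.5, 0.3]
grip_width: 0.0344
finger_force: 0.0
clock: 22.95
position: [0.4139, -0.2609, 0.2285]
tool_rot: [3.141, -0.001, -0.0]
force: [0.1, 0.3, -1.3]
grip_width: 0.0342
finger_force: 0.0
22.95 [ 0.4139 -0.2609  0.2285] [ 3.141e+00 -1.000e-03 -0.000e+00] [ 0.1  0.3 -1.3] 0.0342 0.0
wrist pin_shoulder [([458.6, -281.4, 39.8], 0.78), ([439.6, 15.5, 40.8], 0.36)]
wrist bolt_shoulder [([434.8, 15.0, 39.7], 0.93)]
wrist bolt_hole [([440.0, 10.6, 38.0], 0.97)]
wrist stand_hole_near [([454.8, -280.9, 39.3], 0.62)]
scene pin_shoulder [([456.2, -286.2, 38.6], 0.55)]
scene drift_pin [([455.5, -278.7, 6.0], 0.58)]
```

View pics/z.png

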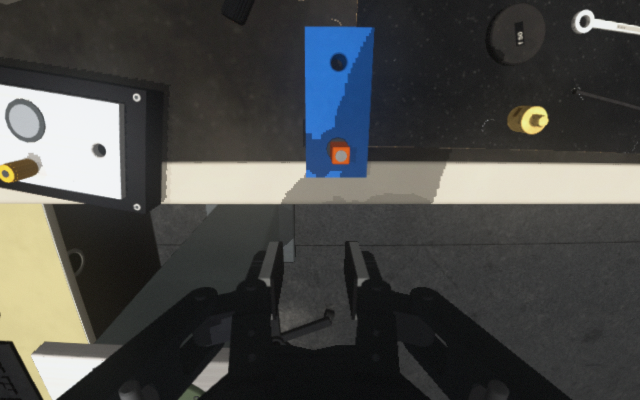

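The pin stands upright in the near stand hole at px (340,155), and the bolt head is on the plate at (15,172). The weight and cap have not moved.

```bash
python3 -c "
from workcell import bot
print(bot.job_done())"
```

```text
the job is handed in; nothing more can be done
None
```

I pushed the pin home, drove the locking bolt home with the pin still in, stood the pin back in the near stand hole, and handed the job in at about 23 s of the 72 s limit; the hand-in gave no verdict.

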